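# Lock the pressure cooker's regulator at the high setting

## Task

Get the pressure cooker ready for cooking at high pressure: turn the regulator knob on its lid clockwise, against its spring, to the double-bar mark, feel there for the slot of the lock ring, and pull the knob straight up as far as it goes so that it locks and stays there when you let go. Ease it, do not wrench it: the cooker stands loose and must not be lifted, dragged or swung round, and the things round it stay where they are.

Things in the scene. Friction and masses are not known exactly. Their poses are not given: they have to be found in the camera images.
- cooker: steel pressure cooker, lid on, 205 mm across, about 2.1 kg, standing loose. Origin: centre of its underside; the 165 mm black handle points along its -y, the small helper handle along +y. Lid top at 134 mm, black round dial housing (100 mm across, centred) up to 150 mm. A pull of some 18 N lifts it (more than 1.5 mm is too much); a twist of some 0.5 N m swings it round, less while it is pulled upward
- knob_grip (a point): point to grip the regulator knob, on its vertical axis (the cooker's centre line), 174.5 mm above the worktop while the knob is down. The knob is a black bar 46 mm long, 15 mm thick, from 22 mm below to 16 mm above this point, on a round skirt 45 mm across. The frame turns with the knob: x along the bar to the pointer end (light line), y across the flat sides, z up
- pointer_tip (a point): point 30 mm from the knob's axis in the pointer's direction, 150.5 mm above the worktop while the knob is down; turns and rises with the knob. The knob's steel lock lug (6 mm wide, reaching 32 mm from the axis) lies 6 mm below it, under the lock ring
- mark_double (a point): the high setting: point 30 mm from the axis towards the double-bar mark (two light parallel bars, 10 x 2.4 mm each, on the housing's rim), 150.5 mm above the worktop. With the knob set there the pointer tip stands at this point seen from above, and joint regulator reads 1.35
- mark_single (a point): the low setting (one light bar), 30 mm from the axis as above, at regulator 0.65; the lock ring has a slot near it too. Not wanted now
- lock_ring_center (a point): centre of the steel lock ring (24 to 35 mm from the axis) inside the housing's rim, 151 mm up. Each of its two slots is 7.6 mm wide, but the ring sits loosely: a slot's middle lies up to 0.18 rad to either side of its mark. Feel for it with light upward tries a few hundredths of a rad apart. Off the slot the lug meets the ring after 1.5 mm of lift; in it the knob rises all 8 mm
- regulator (a joint): turn of the knob, rad, growing clockwise seen from above; 0 at the small ring mark (no pressure), stop at 1.85. A spring of 0.15 N m/rad turns it back towards 0 against a friction of 0.07 N m: let go beyond about 0.47 while not locked, it springs back
- regulator_lift (a joint): lift of the knob, m: 0 down (free to turn), 0.008 fully up at its stop. Sliding it takes about 3.5 N (seal friction and weight), somewhat more when the lug rubs on the slot's side; it stays at the height where it is left, and with the lug in a slot it cannot turn
- salt: glass salt shaker, 44 mm across, 90 mm tall, left of the cooker; origin at the centre of its underside. Leave it alone
- honey: honey jar, 60 mm across, 86 mm tall, left of the cooker; origin at the centre of its underside. Leave it alone
- soup_tin: soup tin, 75 mm across, 58 mm tall, left of the cooker; origin at the centre of its underside. Leave it alone
- mug: striped mug, 84 mm across plus handle, 91 mm tall, behind the cooker to the right; origin at the centre of its underside. Leave it alone

How it is judged:
On the way, in this order (a step that is already met when the one before it is completed fails the run):
1. the knob, still down, is turned to the double-bar mark (horizontal distance between pointer_tip and mark_double below 0.0075 m and value of joint regulator_lift below 0.003 m), for 0.1 s.
2. the knob is pulled up into the lock slot at the double-bar mark (horizontal distance between pointer_tip and mark_double below 0.0075 m and value of joint regulator_lift above 0.0062 m), for 0.2 s.
At the end, for the whole second after the job is handed in: The knob is let go and stays locked: lifted over 6.2 mm, pointer tip within 7.5 mm of the double-bar mark's point seen from above. The cooker stands level (0.03 rad) and still on the worktop; salt, honey, soup tin and mug stand upright within 20 mm of where they stood (all of step 2 and angle between cooker's own z axis and vertical below 0.03 rad and height (world z) of cooker below 0.003 m and linear speed of cooker below 0.01 m/s and angular speed of cooker below 0.05 rad/s and velocity of joint regulator below 0.05 rad/s and angle between each of salt, honey, mug, soup_tin's own z axis and vertical below 0.2 rad and distance of each of salt, honey, mug, soup_tin from where it was at the start of the episode below 0.02 m); the robot touches nothing.
It fails at once if the cooker is lifted off the worktop by more than 1.5 mm or tipped by more than 0.05 rad (height (world z) of cooker above 0.0015 m or angle between cooker's own z axis and vertical above 0.05 rad).
It fails at once if the cooker is dragged more than 10 mm, or swung so far that its marks have moved by more than 10 mm (distance of any of cooker, mark_double from where it was at the start of the episode above 0.01 m).
It fails at once if a bystander (salt shaker, honey jar, soup tin, mug) is shifted by more than 20 mm or tipped (distance of any of salt, honey, mug, soup_tin from where it was at the start of the episode above 0.02 m or angle between any of salt, honey, mug, soup_tin's own z axis and vertical above 0.2 rad).
It also fails if it takes over 72 s, if anything falls off the work surface, if the arm or the gripper's body presses on something with over 40 N, if the wrist force passes 120 N, or if a joint passes its speed limit or range.

## Robot

A 6-joint arm with a two-finger parallel gripper is mounted at the origin on a cart in front of the work surface, level with it; the furniture and walls round the work are solid. World frame = base frame: x ahead of the robot, y to its left, z up, the work surface at z = 0. Lengths are in m, angles in rad, forces in N, time in s.
With the tool pointing down it reaches from about 0.35 to 0.775 m from the base axis. Payload 5.5 kg.
Tool frame: the origin (TCP) lies at the very end of the fingers, on their centre line; the grasp point (between the pads) lies env.hold_point_z behind it (env.hold_point_z is the distance from the TCP to the grasp point, in m); z points along the fingers, y is the line along which they close (so a half turn about z gives the same grasp; the last joint's range is limited). The gripper opens to 85 mm and grips with 20 to 120 N. Pads are 22 mm wide; open, the fingers measure 114 mm over their backs; the gripper's body (76 mm by 85 mm) begins 54 mm behind the grasp point. The pads swing forward as they close: fully open they stand 13 mm farther back than shut.
Start: joints at [-1.432, 0.313, 0.046, 1.304, 0, 1.431], TCP at [0.158, -0.553, 0.231] pointing down, gripper open.
Joint ranges: [-2.76, 2.76], [-0.86, 1.69], [-1.03, 1.26], [-2.2, 2.34], [-1.47, 1.5], [-3.14, 3.14]. Speed limits (rad/s): [2.57, 2.57, 3.14, 3.14, 3.14, 3.14].

## Interface

Orientations are given as a unit quaternion [w, x, y, z].
In Python, from workcell import env gives the robot as it stands.
- The arm moves only by the tool carry_out, never from a script. Its argument "steps" is a list of rows, each a list of 3 entries, a list of its own where there are three numbers: the turn, a rotation vector about the tool's x, y, z in degrees, then the shift along the tool's x, y, z in cm, then the closure in counts, from 0 (fully open) to 255 (shut). A call has exactly 8 rows; each row is the pose to reach, as a shift and turn from the pose commanded when the call began, along the tool's axes at that moment; what a row does not reach only later rows make up. A row lasts 1/8 s, in which the tool goes at most 62.5 mm and 10.7 degrees, less where a joint would pass 70% of its speed; a pose out of reach is approached as far as the arm can. A call with a gripper value outside its range is refused whole. The fingers move at their own pace and stop on an object; "force" is the grip in N (left out, the last holds). Time passes only in rows, so rows that repeat a pose let the fingers close, or fill a call up. It gives the time, the measured TCP pose, the force, the opening and the grip force at its end, in the units of the state.
- env.get_state(): the state, without advancing time (a new reading comes with each control period).
- env.read_camera(name): name is "scene" or "side" or "wrist"; returns (picture, depth): 420x560x3 uint8, red, green, blue; 420x560 float32, m along the optical axis (not along the pixel's ray), 0 where there is no reading.
- env.get_calibration(name): a dict with "fx", "fy", "cx", "cy" (pixels), "origin" and "orientation" of the camera in the world. Camera axes: x right, y up, looking along -z (the intrinsics and any distortion apply to the point x, -y, -z); pixel columns grow to the right and rows downward; lengths in m; the calibration is good to about 2 mm. A picture is of the moment at which its call begins: read the wrist's pose just before it. get_calibration takes no time and is no camera call; for the wrist camera it gives the pose at the moment of the call.
- env.hand_in(): hands the job in; it is judged then, once.
The state is a dict: "clock": time; "joint_pos": joint angles; "qvel": joint speeds; "tau": joint torques, N m; "tcp_pos": TCP position; "orientation": TCP orientation; "wrist_force": force on the tool from outside, world axes, zero at the start; "ft_torque": the same for the moment, N m; "finger_gap": finger opening in m; "grip_force": force on a finger pad.
Only numpy, scipy, OpenCV 4.12 (cv2) and the standard library are available. Lean on these libraries where they do the work, as an engineer would, in place of code of your own. Each camera call takes 0.05 s, during which the arm holds its last target. There are 200 camera calls.

## Working session

There is one attempt and no reset: what is moved stays moved. The work goes in short steps, Python scripts to look and compute and a tool call to move; the robot and the scene stay as the last step left them, time stands still between calls to the robot, and variables do not carry over. Pictures are saved under pics/ and viewed, at most 10 in all, crops included, and the job is handed in when it is done.

Besides the shell and the picture viewer there is one more tool, called after "Emit:" by a JSON object that holds its "fn" and its "kwargs". carry_out: Moves the arm, as the interface text tells. Its arguments: {"type":"object","properties":{"steps":{"type":"array","items":{"type":"array"}},"force":{"type":"number"}},"required":["steps"]}

```bash
mkdir -p pics; ls
cat > h.py <<'E'
import numpy as np, cv2
from scipy.spatial.transform import Rotation as R
from workcell import env
def snap(n):
    c=env.get_calibration(n); im,d=env.read_camera(n); return im,d,c
def Rq(q): return R.from_quat([q[1],q[2],q[3],q[0]])
def pts(d,c):
    v,u=np.mgrid[:d.shape[0],:d.shape[1]]
    P=np.stack([(u-c['cx'])/c['fx']*d,-(v-c['cy'])/c['fy']*d,-d],-1)
    return (P.reshape(-1,3)@Rq(c['orientation']).as_matrix().T+np.array(c['origin'])).reshape(d.shape+(3,))
def pz(u,v,z,c):
    r=Rq(c['orientation']).apply([(u-c['cx'])/c['fx'],-(v-c['cy'])/c['fy'],-1]);o=np.array(c['origin'])
    return o+r*(z-o[2])/r[2]
E
python3 - <<'E'
from h import *
print(env.hold_point_z,env.get_state())
for n in("scene","side"):
    im,d,c=snap(n);print(n,c)
    cv2.imwrite(f"pics/{n}0.png",im[...,::-1]);np.savez(f"{n}0.npz",im=im,d=d,P=pts(d,c))
    P=pts(d,c);m=(d>0)&(abs(P[...,2]-.134)<.004);print(m.sum(),np.median(P[m],0),P[m].min(0),P[m].max(0))
E
```

```text
pics
0.0187 {'clock': 0.0, 'joint_pos': array([-1.43159701e+00,  3.14021775e-01,  4.49762155e-02,  1.30360164e+00,
       -2.90572068e-05,  1.43119424e+00]), 'qvel': array([ 0.00101648, -0.00059759,  0.00090528,  0.00092692,  0.00165956,
       -0.00063675]), 'tau': array([-8.79477302e-04, -4.80629575e+01,  2.98530579e+01,  1.97017263e-02,
       -1.57771728e-04,  1.99026084e-05]), 'tcp_pos': array([ 0.15815108, -0.55228795,  0.23039559]), 'orientation': array([-9.25437684e-04,  9.90299021e-01,  1.38949605e-01, -1.43422277e-05]), 'wrist_force': array([-0.31891809, -0.68317956, -0.24342588]), 'ft_torque': array([ 0.00039643,  0.00088564, -0.02458348]), 'grip_force': 0.0, 'finger_gap': 0.08515446733343998}
scene {'fx': 543.4254182033301, 'fy': 543.4254182033301, 'cx': 284.17306240785103, 'cy': 207.31639009819824, 'origin': array([-0.45690997, -0.3765533 ,  0.70277736]), 'orientation': array([ 0.71287854,  0.4335862 , -0.28887683, -0.46942238])}
2081 [ 0.83387041 -0.0538834   0.13328104] [-0.06705732 -0.52557389  0.13000614] [0.88022912 1.28444414 0.13799982]
side {'fx': 431.292028015648, 'fy': 431.292028015648, 'cx': 273.9844993676387, 'cy': 218.14181022337544, 'origin': array([ 0.66648552, -0.87030285,  0.51893668]), 'orientation': array([0.82846486, 0.55746601, 0.02120824, 0.04927306])}
1980 [ 0.56692257 -0.06065445  0.13288813] [-1.43260316 -0.49146373  0.13000245] [0.87034514 2.0920187  0.13799572]
```

Run:
```python
from h import *
a=np.load("scene0.npz")["im"];b=np.load("side0.npz")["im"]
cv2.imwrite("pics/both.png",cv2.resize(np.hstack([a,b])[...,::-1],(800,300),interpolation=cv2.INTER_AREA))
```

```text
(no output)
```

View pics/side0.png

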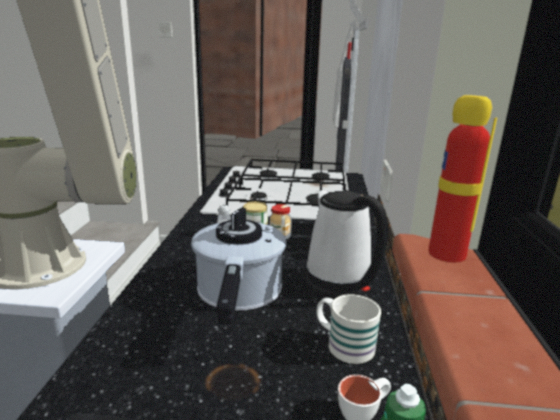

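View pics/scene0.png

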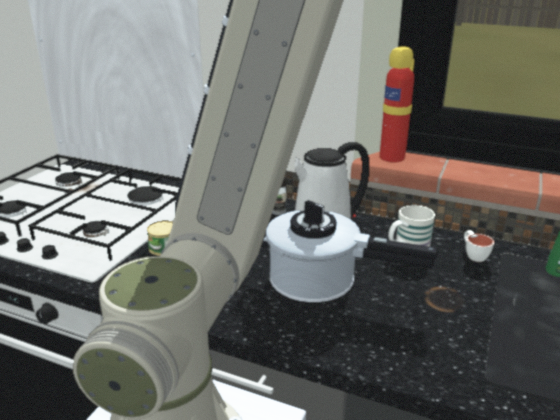

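The side view shows the cooker with the black dial around (240,231) and the knob bar at (239,219). In the scene view the dial is at (313,224) and the knob at (315,212). The handle points roughly along -y. The salt, honey and tin are behind and to the left, and the mug is to the right.

Run:
```python
from h import *
S=env.get_calibration("side");C=env.get_calibration("scene")
print(pz(239,219,.1745,S),pz(315,212,.1745,C),pz(240,232,.150,S),pz(313,223,.15,C))
for n in("scene","side"):
    f=np.load(n+"0.npz");P=f["P"]
    m=(abs(P[...,2]-.134)<.004)&(abs(P[...,0]-.5)<.3)&(abs(P[...,1])<.3)
    q=P[m][:,:2]; g=np.c_[2*q,np.ones(len(q))]
    (c,_),r=cv2.minEnclosingCircle(q.astype(np.float32));print(n,len(q),q.min(0),q.max(0),c,r)
    m=(P[...,2]>.155)&(P[...,2]<.2)&(abs(P[...,0]-.5)<.2)&(abs(P[...,1]+.03)<.15)
    q=P[m];print(len(q),np.median(q,0),q.min(0),q.max(0))
```

```text
[ 0.51225308 -0.04557095  0.1745    ] [ 0.49568224 -0.04307132  0.1745    ] [ 0.51619618 -0.05703927  0.15      ] [ 0.49126854 -0.04101     0.15      ]
scene 671 [ 0.43296901 -0.19085724] [0.79886781 0.07488472] 0.6153004765510559 0.18365710973739624
1094 [ 0.67638568 -0.00465995  0.17741153] [ 0.49109523 -0.06076865  0.15510222] [0.69982041 0.08244524 0.19978094]
side 926 [ 0.43366621 -0.18775124] [0.79981604 0.02141475] 0.6172351241111755 0.18569684028625488
579 [ 0.67438636 -0.0227518   0.17737567] [ 0.49671234 -0.0603033   0.1552122 ] [0.69984809 0.06986029 0.19996867]
```

```bash
cat >> h.py <<'E'
def tool():
    s=env.get_state();return np.array(s['tcp_pos']),Rq(s['orientation'])
def to_tool(p):  # cm shift in tool axes
    t,r=tool();return r.inv().apply(np.array(p)-t)*100
E
python3 - <<'E'
from h import *
c=env.get_calibration("wrist");t,r=tool()
print(r.inv().apply(c['origin']-t), (r.inv()*Rq(c['orientation'])).as_matrix().round(2),c['fx'],c['fy'],c['cx'],c['cy'])
print(r.as_matrix().round(3))
for p in([.158,-.55,.36],[.44,-.05,.36],[.51,-.05,.36]):print(to_tool(p))
E
```

```text
[ 8.06298967e-02  1.16869846e-04 -1.41415265e-01] [[-0.    0.95  0.31]
 [ 1.    0.   -0.  ]
 [-0.    0.31 -0.95]] 369.13792171279147 369.13792171279147 280.8420741388044 209.57141087494966
[[ 0.961  0.275 -0.   ]
 [ 0.275 -0.961  0.002]
 [ 0.    -0.002 -1.   ]]
[  0.05069134  -0.25226671 -12.94836084]
[ 40.92131111 -40.56141297 -12.87646933]
[ 47.65104349 -38.63509536 -12.87806936]
```

Emit:
{"fn": "carry_out", "kwargs": {"steps": [[[0, 0, 0], [1, -1, -6], 0], [[0, 0, 0], [5, -4, -7], 0], [[0, 0, 0], [9.5, -7.5, -7], 0], [[0, 0, 0], [14, -11, -7], 0], [[0, 0, 0], [18.5, -15, -7], 0], [[0, 0, 0], [23, -18.5, -7], 0], [[0, 0, 0], [27.5, -22, -7], 0], [[0, 0, 0], [32, -26, -7], 0]], "force": 30}}

```text
clock: 1.1
tcp_pos: [0.3951, -0.2133, 0.301]
orientation: [0.0, 0.99, 0.139, -0.0]
wrist_force: [0.8, -1.5, 0.1]
finger_gap: 0.0854
grip_force: 0.0
```

Emit:
{"fn": "carry_out", "kwargs": {"steps": [[[0, 0, 0], [4, -3.2, 0], 0], [[0, 0, 0], [8, -6.4, 0], 0], [[0, 0, 0], [11, -9, 0], 0], [[0, 0, 0], [13.5, -11, 0], 0], [[0, 0, 0], [15, -12, 0], 0], [[0, 0, 0], [15.5, -12.6, 0], 0], [[0, 0, 0], [15.5, -12.6, 0], 0], [[0, 0, 0], [15.5, -12.6, 0], 0]]}}

```text
clock: 2.1
tcp_pos: [0.5083, -0.0518, 0.3014]
orientation: [0.0, 0.99, 0.138, -0.0]
wrist_force: [-0.2, -1.2, 0.1]
finger_gap: 0.0851
grip_force: 0.0
```

Run:
```python
from h import *
im,d,c=snap("wrist");t,r=tool();print(t,env.get_state()['wrist_force'],env.get_state()['ft_torque'])
P=pts(d,c);np.savez("w1.npz",im=im,d=d,P=P);cv2.imwrite("pics/w1.png",im[...,::-1])
m=(d>0)&(abs(P[...,2]-.134)<.004);q=P[m][:,:2];print(len(q),cv2.minEnclosingCircle(q.astype(np.float32)))
m=(d>0)&(abs(P[...,2]-.1905)<.004);q=P[m];print(len(q),q.mean(0),cv2.minAreaRect(q[:,:2].astype(np.float32)*1000))
```

```text
[ 0.50826952 -0.0518298   0.3014092 ] [ 0.02069965 -0.32392121  0.48429241] [0.04420093 0.03705382 0.00585763]
7589 ((0.5111199021339417, -0.07275360822677612), 0.11370638012886047)
1129 [ 0.50907577 -0.03359462  0.18884422] ((508.2695617675781, -34.90556335449219), (47.564781188964844, 14.58731746673584), 70.65272521972656)
```

View pics/w1.png

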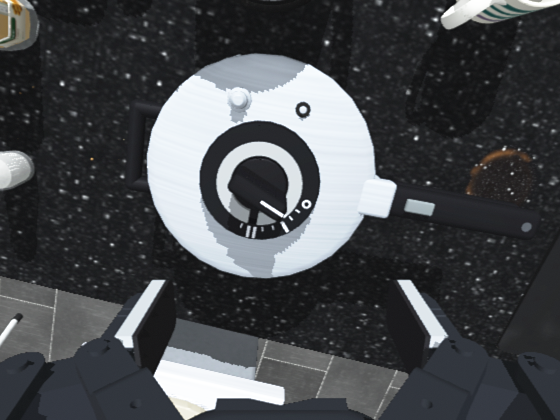

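The dial centre is near (260,180). The ring mark is at (306,205), the single bar at (284,226) and the double bar at (251,231). The knob's light line runs (262,203)→(285,218). I'll zoom in and work out the angles.

Run:
```python
from h import *
f=np.load("w1.npz");im=f["im"];P=f["P"];c=env.get_calibration("wrist")
cv2.imwrite("pics/w1c.png",cv2.resize(im[110:250,190:330][...,::-1],None,fx=4.2,fy=4.2,interpolation=cv2.INTER_CUBIC))
g=cv2.cvtColor(im,cv2.COLOR_RGB2GRAY)
# dark housing rim: fit ellipse of dark points in world at z=.15
m=(g<70)&(abs(P[...,2]-.15)<.003)
q=P[m];print("rim",len(q),cv2.minEnclosingCircle(q[:,:2].astype(np.float32)),np.median(q[:,2]))
for u,v in((306,205),(284,226),(251,231)):
    w=pz(u,v,.15,c);print(w)
m=(f["d"]>0)&(P[...,2]>.18)&(abs(P[...,2]-.19)<.008)&(P[...,2]>.185);q=P[m];print(q.mean(0),q[:,2].min(),q[:,2].max())
```

```text
rim 5682 ((0.5091595649719238, -0.033263713121414185), 0.049521554261446) 0.14893363427565592
[ 0.50228421 -0.07570352  0.15      ]
[ 0.47933257 -0.063237    0.15      ]
[ 0.46729376 -0.03744486  0.15      ]
[ 0.50937888 -0.03377509  0.18858369] 0.18501914268831116 0.19136208663195525
```

View pics/w1c.png

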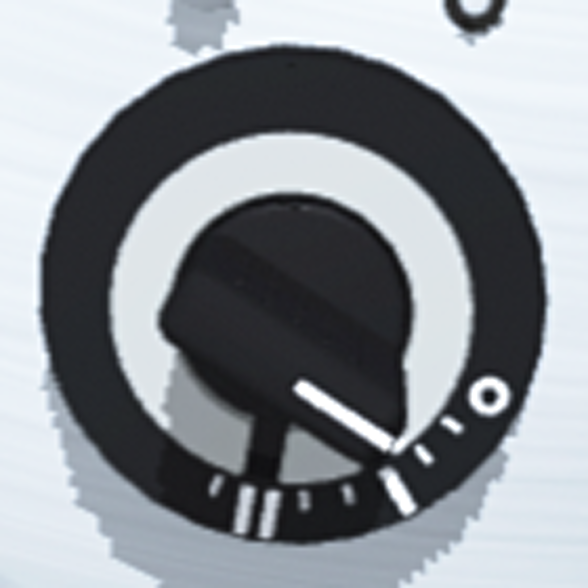

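The knob pointer is at about -109° world, so the regulator reads about 0.19. The double mark is at about -175.5°, so it needs about 66° clockwise. The centre is (0.509,-0.0336). I'll turn the tool -54.6° about z to grip across the flats, and close in for a check.

Emit:
{"fn": "carry_out", "kwargs": {"steps": [[[0, 0, -9], [0.1, -0.3, 0.5], 0], [[0, 0, -18], [0.2, -0.8, 1.5], 0], [[0, 0, -27], [0.4, -1.2, 2.5], 0], [[0, 0, -36], [0.5, -1.6, 3.5], 0], [[0, 0, -45], [0.6, -1.7, 4.5], 0], [[0, 0, -52], [0.6, -1.7, 5], 0], [[0, 0, -54.6], [0.6, -1.7, 5], 0], [[0, 0, -54.6], [0.6, -1.7, 5], 0]]}}

```text
clock: 3.15
tcp_pos: [0.5095, -0.0336, 0.2514]
orientation: [0.0, 0.817, 0.577, -0.0]
wrist_force: [0.5, 0.5, 0.3]
finger_gap: 0.0852
grip_force: 0.0
```

Run:
```python
from h import *
im,d,c=snap("wrist");t,r=tool();s=env.get_state();print(t,r.as_matrix().round(3),s['joint_pos'],s['wrist_force'],s['ft_torque'])
P=pts(d,c);np.savez("w2.npz",im=im,d=d,P=P);cv2.imwrite("pics/w2.png",im[...,::-1])
n=(d>0)&(np.hypot(P[...,0]-.509,P[...,1]+.0336)<.03)
m=n&(P[...,2]>.186)&(P[...,2]<.197);q=P[m];print(len(q),q.mean(0),cv2.minAreaRect(q[:,:2].astype(np.float32)*1000))
m=n&(P[...,2]>.15)&(P[...,2]<.2);print(np.histogram(P[m][:,2],np.arange(.15,.2,.002)))
g=cv2.cvtColor(im,cv2.COLOR_RGB2GRAY);m=(g<70)&(abs(P[...,2]-.15)<.003);q=P[m];print(len(q),cv2.minEnclosingCircle(q[:,:2].astype(np.float32)),np.median(q[:,2]))
```

```text
[ 0.50959213 -0.03358602  0.25146497] [[ 0.334  0.942  0.   ]
 [ 0.942 -0.334 -0.   ]
 [-0.     0.    -1.   ]] [-2.23011436e-01  1.82603997e-01 -7.58629916e-02  1.31201872e+00
 -1.63500419e-04  1.68874662e+00] [ 0.4656737   0.12277849 -0.16075138] [-0.01434989  0.02796024 -0.03609294]
1675 [ 0.50854698 -0.03261137  0.18882144] ((507.837646484375, -34.65696716308594), (48.38637924194336, 14.84753131866455), 71.19852447509766)
(array([2028,  165,    8,   17,   12,   19,   18,   18,   17,   18,   21,
         21,   20,   21,   22,   26,   25,  104,  314, 1185,  176,    0,
          0,    0,    0]), array([0.15 , 0.152, 0.154, 0.156, 0.158, 0.16 , 0.162, 0.164, 0.166,
       0.168, 0.17 , 0.172, 0.174, 0.176, 0.178, 0.18 , 0.182, 0.184,
       0.186, 0.188, 0.19 , 0.192, 0.194, 0.196, 0.198, 0.2  ]))
8176 ((0.5085523128509521, -0.03274019807577133), 0.04971374198794365) 0.14905003946957252
```

View pics/w2.png

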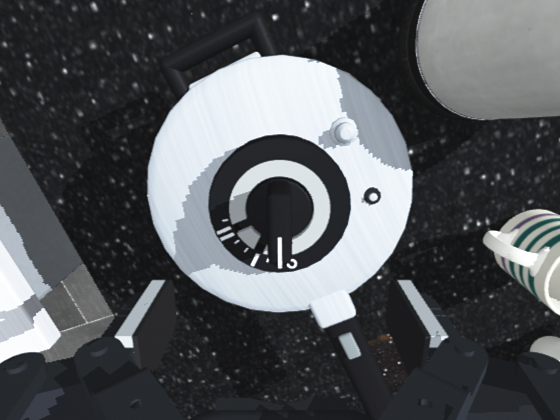

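Bar is centred in the image at column 280 and vertical, so the alignment is good. The skirt is low and clear of the fingers. Joint 6 would end near its limit, so I'll take the equivalent grasp half a turn away.

Emit:
{"fn": "carry_out", "kwargs": {"steps": [[[0, 0, -10], [0, -0.1, 0], 0], [[0, 0, -20], [0, -0.1, 0], 0], [[0, 0, -30], [0, -0.1, 0], 0], [[0, 0, -40], [0, -0.1, 0], 0], [[0, 0, -50], [0, -0.1, 0], 0], [[0, 0, -60], [0, -0.1, 0], 0], [[0, 0, -70], [0, -0.1, 0], 0], [[0, 0, -80], [0, -0.1, 0], 0]]}}

```text
clock: 4.2
tcp_pos: [0.5088, -0.033, 0.2515]
orientation: [0.0, 0.252, 0.968, -0.0]
wrist_force: [-0.4, -1.0, 0.1]
finger_gap: 0.0852
grip_force: 0.0
```

Emit:
{"fn": "carry_out", "kwargs": {"steps": [[[0, 0, -10], [0, 0, 0], 0], [[0, 0, -20], [0, 0, 0], 0], [[0, 0, -30], [0, 0, 0], 0], [[0, 0, -40], [0, 0, 0], 0], [[0, 0, -50], [0, 0, 0], 0], [[0, 0, -60], [0, 0, 0], 0], [[0, 0, -70], [0, 0, 0], 0], [[0, 0, -80], [0, 0, 0], 0]]}}

```text
clock: 5.2
tcp_pos: [0.5088, -0.033, 0.2515]
orientation: [0.0, -0.429, 0.903, -0.0]
wrist_force: [0.2, 0.4, 0.1]
finger_gap: 0.0858
grip_force: 0.0
```

Emit:
{"fn": "carry_out", "kwargs": {"steps": [[[0, 0, -10], [0, 0, 0.5], 0], [[0, 0, -20], [0, 0, 1.5], 0], [[0, 0, -20], [0, 0, 2.5], 0], [[0, 0, -20], [0, 0, 3.5], 0], [[0, 0, -20], [0, 0, 4], 0], [[0, 0, -20], [0, 0, 4.5], 0], [[0, 0, -20], [0, 0, 4.5], 0], [[0, 0, -20], [0, 0, 4.5], 0]]}}

```text
clock: 6.2
tcp_pos: [0.509, -0.0327, 0.2065]
orientation: [0.0, -0.578, 0.816, -0.0]
wrist_force: [0.1, 0.4, -0.7]
finger_gap: 0.0854
grip_force: 0.0
```

Run:
```python
from h import *
im,d,c=snap("wrist");t,r=tool();s=env.get_state();print(t,r.as_matrix().round(3),s['joint_pos'],s['wrist_force'],s['ft_torque'])
P=pts(d,c)
n=(d>0)&(np.hypot(P[...,0]-.509,P[...,1]+.0336)<.03)
m=n&(P[...,2]>.186)&(P[...,2]<.197);q=P[m];print(len(q),q.mean(0),cv2.minAreaRect(q[:,:2].astype(np.float32)*1000))
g=cv2.cvtColor(im,cv2.COLOR_RGB2GRAY);m=(g<70)&(abs(P[...,2]-.15)<.003);q=P[m];print(len(q),cv2.minEnclosingCircle(q[:,:2].astype(np.float32)),np.median(q[:,2]))
```

```text
[ 0.50904684 -0.03273678  0.20659683] [[-0.333 -0.943  0.001]
 [-0.943  0.333 -0.   ]
 [ 0.    -0.001 -1.   ]] [-2.21643305e-01  1.96423783e-01 -1.69071954e-01  1.20467523e+00
 -1.02080699e-04 -1.45322889e+00] [ 0.47553547 -0.63234517 -0.5900856 ] [-0.03336523  0.03577948  0.0118354 ]
2506 [ 0.50779587 -0.03622757  0.18869934] ((508.2907409667969, -35.215187072753906), (48.264278411865234, 14.5993070602417), 71.23947143554688)
11204 ((0.5084567666053772, -0.03427167609333992), 0.04966095834970474) 0.1489100208671401
```

Emit:
{"fn": "carry_out", "kwargs": {"steps": [[[0, 0, -0.6], [0.1, 0, 1.0], 60], [[0, 0, -0.6], [0.1, 0, 2.2], 120], [[0, 0, -0.6], [0.1, 0, 3.4], 140], [[0, 0, -0.6], [0.1, 0, 4.3], 140], [[0, 0, -0.6], [0.1, 0, 4.75], 140], [[0, 0, -0.6], [0.1, 0, 4.75], 160], [[0, 0, -0.6], [0.1, 0, 4.75], 180], [[0, 0, -0.6], [0.1, 0, 4.75], 190]], "force": 40}}

```text
clock: 7.25
tcp_pos: [0.5088, -0.0337, 0.1592]
orientation: [0.0, -0.582, 0.813, -0.0]
wrist_force: [1.0, -0.8, -0.2]
finger_gap: 0.0215
grip_force: 0.0
```

Emit:
{"fn": "carry_out", "kwargs": {"steps": [[[0, 0, 0], [0, 0, 0], 205], [[0, 0, 0], [0, 0, 0], 215], [[0, 0, 0], [0, 0, 0], 225], [[0, 0, 0], [0, 0, 0], 240], [[0, 0, 0], [0, 0, 0], 255], [[0, 0, 0], [0, 0, 0], 255], [[0, 0, 0], [0, 0, 0], 255], [[0, 0, 0], [0, 0, 0], 255]]}}

```text
clock: 8.25
tcp_pos: [0.5085, -0.0336, 0.1591]
orientation: [0.0, -0.582, 0.813, -0.0]
wrist_force: [-1.9, -0.1, 5.8]
finger_gap: 0.0143
grip_force: 39.5
```

```bash
cat > st.py <<'E'
from h import *
s=env.get_state();t,r=tool();m=r.as_matrix()
print(s['clock'],t.round(4),"yaw y",np.degrees(np.arctan2(m[1,1],m[0,1])).round(2),"F",s['wrist_force'].round(2),"T",s['ft_torque'].round(3),s['finger_gap'],s['grip_force'],"j6",s['joint_pos'][5].round(3))
E
python3 st.py
```

```text
8.25 [ 0.5085 -0.0336  0.1591] yaw y 161.18 F [-1.93 -0.14  5.83] T [0.112 0.383 0.075] 0.014267494841286239 39.45674657821655 j6 -1.466
```

Emit:
{"fn": "carry_out", "kwargs": {"steps": [[[0, 0, 7], [0, 0, 0], 255], [[0, 0, 14], [0, 0, 0], 255], [[0, 0, 21], [0, 0, 0], 255], [[0, 0, 28], [0, 0, 0], 255], [[0, 0, 35], [0, 0, 0], 255], [[0, 0, 41], [0, 0, 0], 255], [[0, 0, 46], [0, 0, 0], 255], [[0, 0, 48], [0, 0, 0], 255]]}}

```text
clock: 9.25
tcp_pos: [0.5083, -0.0334, 0.1591]
orientation: [-0.0, -0.2, 0.98, 0.0]
wrist_force: [-2.7, -0.1, 6.6]
finger_gap: 0.0147
grip_force: 39.6
```

Emit:
{"fn": "carry_out", "kwargs": {"steps": [[[0, 0, 4], [0, 0, 0], 255], [[0, 0, 8], [0, 0, 0], 255], [[0, 0, 9], [0, 0, 0], 255], [[0, 0, 9], [0, 0, 0], 255], [[0, 0, 9], [0, 0, 0], 255], [[0, 0, 9], [0, 0, 0], 255], [[0, 0, 9], [0, 0, 0], 255], [[0, 0, 9], [0, 0, 0], 255]]}}

```text
clock: 10.25
tcp_pos: [0.5083, -0.0334, 0.1591]
orientation: [-0.0, -0.124, 0.992, 0.0]
wrist_force: [-2.0, 0.5, 6.8]
finger_gap: 0.0145
grip_force: 39.6
```

```bash
python3 st.py
python3 - <<'E'
from h import *
im,d,c=snap("wrist");cv2.imwrite("pics/w3.png",im[...,::-1])
E
```

```text
10.25 [ 0.5083 -0.0334  0.1591] yaw y 104.2 F [-1.95  0.46  6.8 ] T [0.252 0.557 0.144] 0.014463822535664517 39.56493258476257 j6 -0.471
```

View pics/w3.png

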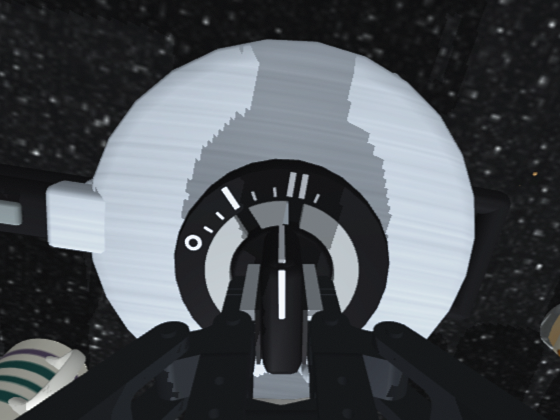

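The picture shows the pointer straight up at column 281. The double mark is at (298,185), and the dark slot in the steel ring is visible at about (296,212). I'll work out its angle from the enlarged ring.

Run:
```python
from h import *
c=env.get_calibration("wrist");im=cv2.imread("pics/w3.png");g=cv2.cvtColor(im,cv2.COLOR_BGR2GRAY)
t,_=tool();C=np.array([t[0],t[1]])
# polar resample on plane z=.151 about tool axis
R_=Rq(c['orientation']);o=np.array(c['origin'])
def proj(p):
    q=R_.inv().apply(p-o);return np.c_[c['cx']+c['fx']*q[:,0]/-q[:,2],c['cy']-c['fy']*q[:,1]/-q[:,2]]
rel=np.arange(-60,61,1.) # CW deg beyond pointer dir -165.8
ang=np.radians(104.2+90-rel)
for rr in(.028,.030,.032,.034,.040,.043,.045):
    p=np.c_[C[0]+rr*np.cos(ang),C[1]+rr*np.sin(ang),np.full(len(ang),.151)]
    uv=proj(p).astype(np.float32);v=cv2.remap(g,uv[None,:,0],uv[None,:,1],cv2.INTER_LINEAR)[0]
    print(rr,uv[60].round(0),' '.join(map(str,v[30:100])))
```

```text
0.028 [282. 217.] 21 20 21 21 21 20 20 41 99 124 124 123 124 124 124 123 124 123 124 124 124 124 123 124 123 124 124 123 123 123 124 126 134 139 140 121 56 21 20 20 21 21 20 20 20 25 52 97 121 124 124 124 124 123 124 124 124 124 124 124 123 123 123 124 123 124 123 123 124 124
0.03 [282. 212.] 20 21 22 20 21 19 24 68 116 124 124 123 124 124 124 123 123 123 123 124 123 123 124 123 124 124 124 124 123 123 123 124 131 139 140 97 27 19 20 20 21 20 20 20 19 33 72 112 124 124 123 124 124 124 124 123 124 123 124 124 124 124 124 124 124 124 124 123 123 124
0.032 [282. 208.] 21 21 21 21 20 20 37 97 124 124 123 124 123 123 124 123 123 124 123 124 124 124 124 124 124 123 124 123 123 123 123 124 126 137 141 71 22 20 20 21 20 20 21 20 20 44 88 119 124 125 123 124 124 124 123 123 124 123 124 124 123 123 123 124 124 123 124 124 124 123
0.034 [282. 204.] 21 19 21 21 20 23 71 118 123 124 124 124 123 124 124 124 124 124 124 124 124 124 124 124 124 124 124 124 124 124 124 124 124 130 119 44 19 20 21 20 20 21 21 20 22 60 107 124 124 124 124 124 124 124 124 124 123 124 124 125 124 124 124 125 124 124 124 124 124 124
0.04 [282. 190.] 246 175 38 31 23 21 20 21 21 21 19 44 159 140 38 21 21 20 21 21 20 21 21 20 31 151 152 43 19 20 21 21 18 83 168 176 172 78 20 20 43 152 176 178 130 26 20 21 21 19 22 115 169 66 18 20 21 20 21 20 20 21 21 21 20 20 22 20 20 24
0.043 [282. 183.] 246 153 31 31 31 31 30 27 21 21 21 20 21 21 21 21 22 21 21 21 20 21 20 20 21 21 21 21 21 22 21 21 20 32 152 176 178 96 17 20 43 158 176 176 75 19 21 21 20 21 20 20 21 21 20 21 21 19 20 21 20 20 21 20 20 27 30 30 30 31
0.045 [282. 178.] 245 125 28 31 31 31 31 31 32 25 20 21 21 22 20 20 21 20 21 20 21 20 21 21 21 22 21 21 21 20 21 21 21 23 130 177 178 117 22 20 54 164 177 176 53 19 20 21 21 21 21 20 20 20 21 21 20 21 21 21 21 21 21 23 28 31 31 30 31 31
```

The slot's middle comes out about 9° past the pointer, at the double mark. The slot reads about 15° wide, which agrees with 7.6 mm. I'll turn 9° and try a light lift.

Emit:
{"fn": "carry_out", "kwargs": {"steps": [[[0, 0, 4], [0, 0, 0], 255], [[0, 0, 8], [0, 0, 0], 255], [[0, 0, 9], [0, 0, 0], 255], [[0, 0, 9], [0, 0, 0], 255], [[0, 0, 9], [0, 0, -0.1], 255], [[0, 0, 9], [0, 0, -0.2], 255], [[0, 0, 9], [0, 0, -0.25], 255], [[0, 0, 9], [0, 0, -0.25], 255]]}}

```text
clock: 11.3
tcp_pos: [0.5081, -0.0334, 0.1608]
orientation: [-0.0, -0.045, 0.999, 0.0]
wrist_force: [-0.6, 1.9, -3.1]
finger_gap: 0.0143
grip_force: 39.0
```

```bash
python3 st.py
```

```text
11.3 [ 0.5081 -0.0334  0.1608] yaw y 95.18 F [-0.63  1.87 -3.06] T [0.344 0.113 0.154] 0.014251879526134695 38.96796405315399 j6 -0.314
```

Emit:
{"fn": "carry_out", "kwargs": {"steps": [[[0, 0, 0], [0, 0, -0.03], 255], [[0, 0, 0], [0, 0, -0.06], 255], [[0, 0, 0], [0, 0, -0.09], 255], [[0, 0, 0], [0, 0, -0.09], 255], [[0, 0, 0], [0, 0, -0.09], 255], [[0, 0, 0], [0, 0, -0.09], 255], [[0, 0, 0], [0, 0, -0.09], 255], [[0, 0, 0], [0, 0, -0.09], 255]]}}

```text
clock: 12.3
tcp_pos: [0.5083, -0.0335, 0.1621]
orientation: [-0.0, -0.045, 0.999, 0.0]
wrist_force: [-2.4, 3.3, -2.6]
finger_gap: 0.0146
grip_force: 39.1
```

Lifted 3 mm with only 2.6 N, so the lug is in the slot. I'll carry on up gently.

Emit:
{"fn": "carry_out", "kwargs": {"steps": [[[0, 0, 0], [0, 0, -0.08], 255], [[0, 0, 0], [0, 0, -0.16], 255], [[0, 0, 0], [0, 0, -0.24], 255], [[0, 0, 0], [0, 0, -0.3], 255], [[0, 0, 0], [0, 0, -0.36], 255], [[0, 0, 0], [0, 0, -0.4], 255], [[0, 0, 0], [0, 0, -0.4], 255], [[0, 0, 0], [0, 0, -0.4], 255]]}}

```text
clock: 13.3
tcp_pos: [0.5083, -0.0336, 0.1662]
orientation: [-0.0, -0.045, 0.999, 0.0]
wrist_force: [-3.6, 3.8, -3.2]
finger_gap: 0.0144
grip_force: 39.1
```

```bash
python3 st.py
```

```text
13.3 [ 0.5083 -0.0336  0.1662] yaw y 95.18 F [-3.62  3.81 -3.18] T [0.871 0.675 0.173] 0.014357543386638891 39.088661670684814 j6 -0.314
```

Emit:
{"fn": "carry_out", "kwargs": {"steps": [[[0, 0, 0], [0, 0, -0.03], 255], [[0, 0, 0], [0, 0, -0.06], 255], [[0, 0, 0], [0, 0, -0.09], 255], [[0, 0, 0], [0, 0, -0.11], 255], [[0, 0, 0], [0, 0, -0.11], 255], [[0, 0, 0], [0, 0, -0.11], 255], [[0, 0, 0], [0, 0, -0.11], 255], [[0, 0, 0], [0, 0, -0.11], 255]]}}

```text
clock: 14.3
tcp_pos: [0.5083, -0.0336, 0.1672]
orientation: [-0.0, -0.045, 0.999, 0.0]
wrist_force: [-3.0, 3.5, -3.7]
finger_gap: 0.0144
grip_force: 39.0
```

```bash
python3 st.py
```

```text
14.3 [ 0.5083 -0.0336  0.1672] yaw y 95.18 F [-2.97  3.5  -3.74] T [0.86  0.756 0.184] 0.014400724786319742 39.025864005088806 j6 -0.314
```

Emit:
{"fn": "carry_out", "kwargs": {"steps": [[[0, 0, 0], [0, 0, -0.02], 255], [[0, 0, 0], [0, 0, -0.04], 255], [[0, 0, 0], [0, 0, -0.04], 255], [[0, 0, 0], [0, 0, -0.04], 255], [[0, 0, -0.5], [0, 0, -0.04], 255], [[0, 0, -1], [0, 0, -0.04], 255], [[0, 0, -1.5], [0, 0, -0.04], 255], [[0, 0, -1.5], [0, 0, -0.04], 255]]}}

```text
clock: 15.3
tcp_pos: [0.5085, -0.0337, 0.1675]
orientation: [-0.0, -0.058, 0.998, -0.0]
wrist_force: [-0.5, 2.6, -11.9]
finger_gap: 0.0146
grip_force: 39.0
```

```bash
python3 st.py
```

```text
15.3 [ 0.5085 -0.0337  0.1675] yaw y 96.67 F [ -0.54   2.61 -11.87] T [0.81  0.063 0.032] 0.014564871185022815 39.01731312274933 j6 -0.34
```

The force has risen to 11.9 N, so the knob is at its stop, and the twist has been taken up by the slot. I'll ease down 0.6 mm of command and open.

Emit:
{"fn": "carry_out", "kwargs": {"steps": [[[0, 0, 0], [0, 0, 0.06], 255], [[0, 0, 0], [0, 0, 0.06], 225], [[0, 0, 0], [0, 0, 0.06], 215], [[0, 0, 0], [0, 0, 0.06], 200], [[0, 0, 0], [0, 0, 0.06], 180], [[0, 0, 0], [0, 0, 0.06], 160], [[0, 0, 0], [0, 0, 0.06], 140], [[0, 0, 0], [0, 0, 0.06], 130]]}}

```text
clock: 16.3
tcp_pos: [0.5087, -0.0338, 0.1673]
orientation: [0.0, -0.058, 0.998, -0.0]
wrist_force: [-0.2, 0.7, 0.0]
finger_gap: 0.0417
grip_force: 0.0
```

Emit:
{"fn": "carry_out", "kwargs": {"steps": [[[0, 0, 0], [0, 0, 0], 120], [[0, 0, 0], [0, 0, -1], 110], [[0, 0, 0], [0, 0, -2], 100], [[0, 0, 0], [0, 0, -4], 100], [[0, 0, 0], [0, 0, -6], 100], [[0, 0, 0], [0, 0, -8], 100], [[0, 0, 0], [0, 0, -10], 100], [[0, 0, 0], [0, 0, -10], 100]]}}

```text
clock: 17.3
tcp_pos: [0.5096, -0.0339, 0.2693]
orientation: [0.002, -0.058, 0.998, -0.001]
wrist_force: [0.8, -0.2, -0.1]
finger_gap: 0.0523
grip_force: 0.0
```

```bash
python3 st.py
python3 - <<'E'
from h import *
im,d,c=snap("wrist");cv2.imwrite("pics/w4.png",im[...,::-1]);P=pts(d,c)
n=(d>0)&(np.hypot(P[...,0]-.509,P[...,1]+.0336)<.03)
m=n&(P[...,2]>.188)&(P[...,2]<.21);q=P[m];print(len(q),np.median(q,0),cv2.minAreaRect(q[:,:2].astype(np.float32)*1000))
E
```

```text
17.3 [ 0.5096 -0.0339  0.2693] yaw y 96.68 F [ 0.77 -0.16 -0.05] T [-0.024 -0.04  -0.026] 0.052269462184247446 0.0 j6 -0.34
1708 [ 0.50519654 -0.03431603  0.19662632] ((506.8508605957031, -34.144859313964844), (47.42616653442383, 15.537505149841309), 7.148451328277588)
```

View pics/w4.png

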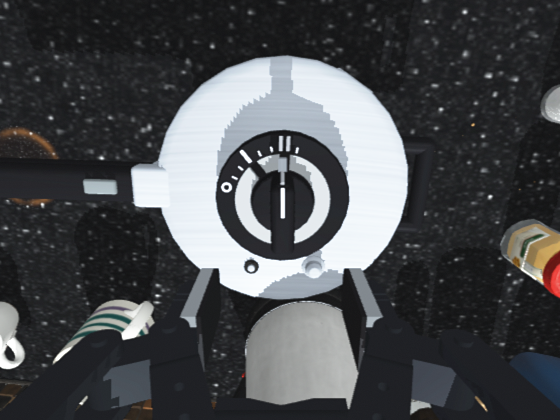

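The knob points at the double bar (285,145). Its top is 8 mm higher than before and it stays there. The bystanders are untouched, so I'm handing it in.

```bash
python3 -c "
from workcell import env
print(env.hand_in())"
```

```text
the job is handed in; nothing more can be done
None
```

The regulator knob is turned to the double-bar mark and pulled up 8 mm to its stop; it stayed locked there after release, and the job is handed in (the hand-in gave no verdict).

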